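Pack the parts order and shut the case

ROBOT

A 6-joint arm with a two-finger parallel gripper is mounted at the origin on a cart in front of the work surface, level with it; the furniture and walls round the work are solid. World frame = base frame: x ahead of the robot, y to its left, z up, the work surface at z = 0. Lengths are in m, angles in rad, forces in N, time in s.
With the tool pointing down it reaches from about 0.25 to 0.775 m from the base axis. Payload 4 kg.
Tool frame: the origin (TCP) lies at the very end of the fingers, on their centre line; the grasp point (between the pads) lies 19 mm behind it (hold_point_z is the distance from the TCP to the grasp point, in m); z points along the fingers, y is the line along which they close (so a half turn about z gives the same grasp; the last joint's range is limited). The gripper opens to 85 mm and grips with 20 to 120 N. Pads are 22 mm wide; open, the fingers measure 114 mm over their backs; the gripper's body (76 mm by 85 mm) begins 54 mm behind the grasp point. The pads swing forward as they close: fully open they stand 13 mm farther back than shut.
Start: joints at [-1.25, 0.087, 1.371, -0, 1.684, -0.103], TCP at [0.226, -0.501, 0.231] pointing down, gripper open.
Joint ranges: [-3.1, 3.1], [-0.76, 2.03], [0.27, 2.55], [-1.08, 4.22], [0.17, 2.65], [-2.57, 2.57]. Speed limits (rad/s): [2.79, 2.79, 3.14, 3.14, 3.14, 3.14].

INTERFACE

Orientations are given as a unit quaternion [x, y, z, w].
In Python, from workcell import * gives the robot as it stands. The module is installed in compiled form; this text tells all that it offers.
- The arm moves only by the shell command python3 -m pendant 'ROWS' [OPENING] [FORCE]. ROWS is JSON, one flat list of numbers, 6 for each row, row after row: the shift along the tool's x, y, z in m, then the turn, a rotation vector about the tool's x, y, z in rad. In form: [dx, dy, dz, wx, wy, wz, dx, dy, dz, wx, wy, wz, ...]. A call has 1 to 8 rows; each row is the pose to reach, as a shift and turn from the pose commanded when the call began, along the tool's axes at that moment; what a row does not reach only later rows make up. A row lasts 1/8 s, in which the tool goes at most 62.5 mm and 10.7 degrees, less where a joint would pass 70% of its speed; a pose out of reach is approached as far as the arm can. A call with a gripper value outside its range is refused whole. OPENING is the closure in counts, from 0 (fully open) to 255 (shut), set as the call begins (- or left out, the last holds). The fingers move at their own pace and stop on an object; FORCE is the grip in N (left out, the last holds). Time passes only in rows, so rows that repeat a pose let the fingers close. It gives the time, the measured TCP pose, the force, the opening and the grip force at its end, in the units of the state.
- state(): the state, without advancing time (a new reading comes with each control period).
- get_image(name): name is "scene" or "side" or "wrist"; returns a dict with "image" (400x640x3 uint8, red, green, blue), "depth" (400x640 float32, m along the optical axis (not along the pixel's ray), 0 where there is no reading), "intrinsics" (3x3 intrinsics, pixels), "xyz" and "attitude" of the camera in the world; the wrist camera has in their place "mount" (4x4, takes a point from camera to tool coordinates, whose origin is the TCP and whose axes are the flange's). Camera axes: x right, y down, z forward; pixel columns grow to the right and rows downward; lengths in m; the calibration is good to about 2 mm. A picture is of the moment at which its call begins: read the wrist's pose just before it.
- hand_in(): hands the job in; it is judged then, once.
The state is a dict: "time_s": time; "qpos": joint angles; "dq": joint speeds; "joint_efforts": joint torques, N m; "ee_pos": TCP position; "tcp_rot": TCP orientation; "wrist_force": force on the tool from outside, world axes, zero at the start; "wrist_torque": the same for the moment, N m; "opening": finger opening in m; "grip_force": force on a finger pad.
Only numpy, scipy, OpenCV 4.12 (cv2) and the standard library are available. Lean on these libraries where they do the work, as an engineer would, in place of code of your own. Each camera call takes 0.05 s, during which the arm holds its last target. There are 200 camera calls.

TASK

Pack the order: put every carton (white, blue) and air coupler (red-ringed, black-ringed) that is there into the open blue case, then push its lid over past upright and let go, so that it swings shut by its own weight rather than being led down. Also lay the pressure gauge face up on the middle of the black pad on the closed lid, and stand the spray can upright just beside the left end of the case, about 2 cm off and level with the middle of that end. Leave the steel bushing behind them and the other things alone.

Things in the scene. Friction and masses are not known exactly. Their poses are not given: they have to be found in the camera images.
- case: blue sheet-metal parts case, fixed to the worktop, 158 mm (its x) x 288 mm (its y) x 55 mm high, walls 4 mm, inner floor about 5 mm up, inside 150 x 280 mm. Origin: centre of its underside; x points from its front (with two hasps, toward the robot) to its hinged back, y to its left end, z up
- lid (a joint): the case's lid (294 mm wide, 164 mm from hinge to free edge, plate 6 mm thick, 0.35 kg): 0 shut, about 1.57 upright, rests leaning back against its stop at 1.85. A plain lightly damped hinge without spring: past upright the lid falls shut by its own weight in about a second
- lid_hinge (a point): middle of the lid's hinge line, on the back rim of the case, 56 mm above the worktop; the hinge runs along the case's y
- lid_edge (a point): middle of the lid's free edge, 164 mm from the hinge; with the lid open it stands about 215 mm above the worktop
- lid_pad (a point): centre of the top face of the black rubber pad (85 mm x 120 mm, along the case's x and y) in the middle of the lid's outer face; 65 mm above the worktop when the lid is shut; z points out of the lid
- gauge_mid (a point): pressure gauge with a black case and white dial, lying face up, 78 x 55 x 24 mm. Point: centre of its round case (55 mm across), half-way up (12 mm); its brass stub sticks out toward its -x to 50 mm from this point. z points out of the dial
- gauge: the same gauge; origin on its underside, 11.5 mm from the dial's axis toward the stub
- can_mid (a point): white spray can with a red cap, upright, 66 mm in diameter, 197 mm tall, body up to 155 mm, cap (62 mm in diameter) above. Point: on its axis, half-way up (98.5 mm)
- spray_can: the same can; origin: centre of its underside, z along its axis
- bushing: turned steel bushing, 50 mm in diameter, 46 mm high, standing loose farther back; not part of the order
- white_carton_mid (a point): white and grey carton, 50 x 75 x 42 mm (its x, y, z), lying on the worktop; part of the order, absent in some runs. Point: its centre, 21 mm above its underside; y along its length, x across (grasp across x)
- blue_carton_mid (a point): blue and white carton, 45 x 70 x 30 mm (its x, y, z), lying on the worktop; part of the order, absent in some runs. Point: its centre, 15 mm above its underside; y along its length, x across (grasp across x)
- red_coupler_mid (a point): steel air coupler with a red ring, 29 x 83 x 28 mm, one end a thin hose barb (its x, y, z), lying on the worktop; part of the order, absent in some runs. Point: its centre, 14 mm above its underside; y along its length, x across (grasp across x)
- black_coupler_mid (a point): steel air coupler with a black ring, 25 x 72 x 24 mm, one end a thin hose barb (its x, y, z), lying on the worktop; part of the order, absent in some runs. Point: its centre, 12 mm above its underside; y along its length, x across (grasp across x)
Not all that is in view belongs to the job. There is more than one size of the part that bears white_carton_mid; the job needs the larger.

How it is judged:
On the way, in this order (a step that is already met when the one before it is completed fails the run):
1. every carton and coupler of the order lies in the case while the lid is still open (x of white_carton_mid in the frame of case between -0.072 and 0.072 m and y of white_carton_mid in the frame of case between -0.137 and 0.137 m and z of white_carton_mid in the frame of case between 0.005 and 0.05 m and x of blue_carton_mid in the frame of case between -0.072 and 0.072 m and y of blue_carton_mid in the frame of case between -0.137 and 0.137 m and z of blue_carton_mid in the frame of case between 0.005 and 0.05 m and x of red_coupler_mid in the frame of case between -0.072 and 0.072 m and y of red_coupler_mid in the frame of case between -0.137 and 0.137 m and z of red_coupler_mid in the frame of case between 0.005 and 0.05 m and x of black_coupler_mid in the frame of case between -0.072 and 0.072 m and y of black_coupler_mid in the frame of case between -0.137 and 0.137 m and z of black_coupler_mid in the frame of case between 0.005 and 0.05 m and value of joint lid above 1.2 rad), for 0.3 s.
2. the lid has swung shut (x of white_carton_mid in the frame of case between -0.072 and 0.072 m and y of white_carton_mid in the frame of case between -0.137 and 0.137 m and z of white_carton_mid in the frame of case between 0.005 and 0.05 m and x of blue_carton_mid in the frame of case between -0.072 and 0.072 m and y of blue_carton_mid in the frame of case between -0.137 and 0.137 m and z of blue_carton_mid in the frame of case between 0.005 and 0.05 m and x of red_coupler_mid in the frame of case between -0.072 and 0.072 m and y of red_coupler_mid in the frame of case between -0.137 and 0.137 m and z of red_coupler_mid in the frame of case between 0.005 and 0.05 m and x of black_coupler_mid in the frame of case between -0.072 and 0.072 m and y of black_coupler_mid in the frame of case between -0.137 and 0.137 m and z of black_coupler_mid in the frame of case between 0.005 and 0.05 m and value of joint lid below 0.04 rad), for 0.3 s.
At the end, for the whole second after the job is handed in: All order items lie in the case; lid shut (under 0.04 rad); gauge face up on the lid, dial centre within 25 mm (case x) and 30 mm (case y) of the pad centre; can upright on the worktop, 2 to 45 mm clear of the case's left end, within 25 mm of its middle; all at rest (all of step 2 and velocity of joint lid between -0.05 and 0.05 rad/s and x of gauge_mid in the frame of lid_pad between -0.025 and 0.025 m and y of gauge_mid in the frame of lid_pad between -0.03 and 0.03 m and z of gauge_mid in the frame of lid_pad between 0.004 and 0.02 m and angle between gauge_mid's own z axis and vertical below 0.12 rad and linear speed of each of gauge, spray_can below 0.02 m/s and y of can_mid in the frame of case between 0.179 and 0.222 m and x of can_mid in the frame of case between -0.025 and 0.025 m and angle between spray_can's own z axis and vertical below 0.08 rad and height (world z) of can_mid between 0.088 and 0.11 m); the robot touches nothing.
It fails at once if the lid is led down by the robot (touched between 0.7 and 0.15 rad) instead of falling by its own weight (contact force between any of the fingers, the arm and lid above 1 N and value of joint lid between 0.15 and 0.7 rad).
It fails at once if the bushing is moved by more than 5 cm (distance of bushing from where it was at the start of the episode above 0.05 m).
Of white_carton, blue_carton, red_coupler, black_coupler only 2 to 3 are there at a start; the rules pass over those that are not, and their reading is None.
At some moment in a run one of white_carton, blue_carton, gauge may be knocked a few centimetres aside while the robot is not near it.
Once in a run the grip may slacken for a moment while it holds something.
It also fails if it takes over 208 s, if anything falls off the work surface, if the arm or the gripper's body presses on something with over 40 N, if the wrist force passes 120 N, or if a joint passes its speed limit or range.

## Working session

There is one attempt and no reset: what is moved stays moved. The work goes in short steps, Python scripts to look and compute and a shell command to move; the robot and the scene stay as the last step left them, time stands still between calls to the robot, and variables do not carry over. Pictures are saved under pics/ and viewed, at most 14 in all, crops included, and the job is handed in when it is done.

```bash
mkdir -p pics; cat > h.py <<'E'
from workcell import *
import numpy as np, cv2
from scipy.spatial.transform import Rotation as R
def cam(name):
    s=state(); d=get_image(name); K=np.array(d["intrinsics"]); 
    if name=="wrist":
        M=np.array(d["mount"]); T=np.eye(4); T[:3,:3]=R.from_quat(s["tcp_rot"]).as_matrix(); T[:3,3]=s["ee_pos"]; T=T@M
    else:
        T=np.eye(4); a=np.array(d["attitude"],float)
        T[:3,:3]=a if a.shape==(3,3) else R.from_quat(a).as_matrix(); T[:3,3]=d["xyz"]
    z=d["depth"]; v,u=np.mgrid[:z.shape[0],:z.shape[1]]
    P=np.stack([(u-K[0,2])/K[0,0]*z,(v-K[1,2])/K[1,1]*z,z],-1)@T[:3,:3].T+T[:3,3]
    P[z<=0]=np.nan
    return d["image"],P,T,K
def save(im,n,s=1): cv2.imwrite("pics/"+n,cv2.resize(im[...,::-1],None,fx=s,fy=s,interpolation=cv2.INTER_CUBIC))
E
python3 - <<'E'
from h import *
print(state())
for n in("scene","side"):
    im,P,T,K=cam(n); save(im,n+"0.png",1.25); np.savez(n+"0.npz",im=im,P=P); print(n,T.round(3).tolist(),K.tolist())
E
```

```text
{'time_s': 0.0, 'qpos': array([-1.25008454e+00,  8.79656087e-02,  1.37226024e+00,  2.42908190e-05,
        1.68360625e+00, -1.03096875e-01]), 'dq': array([-6.23043651e-04, -6.55431842e-04,  4.18740692e-04,  2.71617992e-05,
       -1.06748411e-03, -6.78958000e-04]), 'joint_efforts': array([ 1.25856991e-04, -3.51866233e+01, -3.13272572e+01, -1.36844170e-05,
        1.07770207e-02, -8.08403200e-06]), 'ee_pos': array([ 0.22602587, -0.50086343,  0.2301303 ]), 'tcp_rot': array([ 9.77631267e-01,  2.10323206e-01, -1.09595559e-04, -1.11441165e-03]), 'wrist_force': array([ 0.2020131 , -0.51439663,  0.73398074]), 'wrist_torque': array([-0.01124867,  0.02034326, -0.02454885]), 'grip_force': 0.0, 'opening': 0.08526057138762702}
scene [[-0.744, -0.431, 0.51, 0.091], [-0.668, 0.458, -0.587, 0.772], [0.02, -0.777, -0.629, 0.649], [0.0, 0.0, 0.0, 1.0]] [[477.2208241343877, 0.0, 321.9617109258243], [0.0, 477.2208241343877, 203.23697180564562], [0.0, 0.0, 1.0]]
side [[-0.884, -0.289, 0.368, 0.209], [-0.468, 0.552, -0.69, 0.878], [-0.004, -0.782, -0.623, 0.669], [0.0, 0.0, 0.0, 1.0]] [[405.03544220095773, 0.0, 316.05767564880534], [0.0, 405.03544220095773, 199.80127086988455], [0.0, 0.0, 1.0]]
```

View pics/scene0.png

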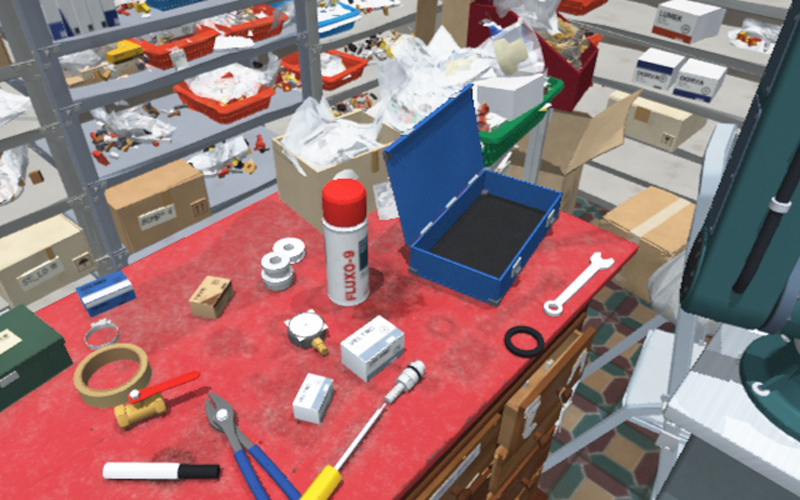

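View pics/side0.png

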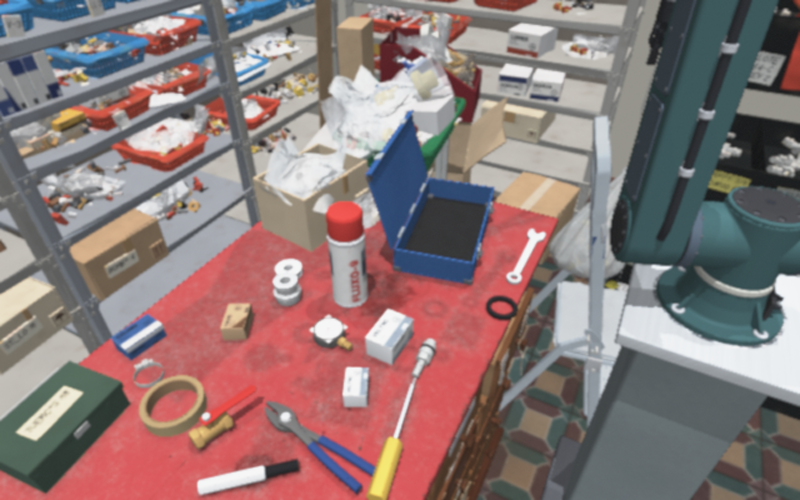

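The scene shows two white cartons, at (372,347) larger and (313,398) smaller. The blue carton is at (105,292), the gauge at (307,328), the can at (346,245) and the bushing at about (278,270). There is a possible coupler at the screwdriver's tip, (405,380). I'll enlarge that area to confirm and measure it.

```bash
python3 - <<'E'
from h import *
d=np.load("scene0.npz"); im,P=d["im"],d["P"]
a=cv2.resize(im[150:350,160:360],None,fx=3,fy=3,interpolation=cv2.INTER_CUBIC)
save(a,"crop0.png")
def blob(name,box,zlo):
    u0,v0,u1,v1=[int(x/1.25) for x in box]; p=P[v0:v1,u0:u1].reshape(-1,3); p=p[~np.isnan(p[:,0])]
    zs=p[p[:,2]>zlo]; top=np.percentile(zs[:,2],97)
    t=zs[zs[:,2]>top-0.006]; r=cv2.minAreaRect((t[:,:2]*1000).astype(np.float32))
    ra=cv2.minAreaRect((zs[:,:2]*1000).astype(np.float32))
    print(name,"top %.3f"%top,"topface",np.round(r[0],0),np.round(r[1],0),round(r[2]),"all",np.round(ra[0]),np.round(ra[1]),round(ra[2]))
blob("bigwhite",(338,312,408,382),.012)
blob("smallwhite",(288,370,338,425),.012)
blob("blue",(72,266,138,318),.012)
blob("gauge",(280,305,332,360),.01)
blob("can",(320,175,374,306),.1)
blob("coupler",(383,358,428,405),.008)
blob("bush",(258,232,308,292),.02)
blob("lowbox",(188,272,234,320),.01)
for n,(u,v) in dict(L_front=(414,268),R_front=(498,302),RB=(560,190),LB=(484,172),edgeL=(389,157),edgeR=(472,88),floor=(480,235)).items(): print(n,P[int(v/1.25),int(u/1.25)].round(3))
q=P.reshape(-1,3); 
m=(abs(q[:,2]-.054)<.004)&(q[:,0]>.2)&(q[:,0]<.7)&(q[:,1]<.2)&(q[:,1]>-.35)
r=cv2.minAreaRect((q[m][:,:2]*1000).astype(np.float32)); print(r)
E
```

```text
bigwhite top 0.044 topface [490. 372.] [76. 52.] 89 all [468. 373.] [76. 98.] 88
smallwhite top 0.031 topface [491. 482.] [36. 53.] 27 all [491. 482.] [36. 53.] 27
blue top 0.032 topface [874. 566.] [70. 48.] 82 all [873. 566.] [70. 49.] 82
gauge top 0.025 topface [588. 408.] [53. 61.] 76 all [580. 409.] [53. 77.] 83
can top 0.197 topface [615. 300.] [59. 58.] 45 all [677. 253.] [ 66. 224.] 53
coupler top 0.025 topface [434. 373.] [55. 40.] 38 all [439. 386.] [56. 83.] 3
bush top 0.048 topface [717. 360.] [41. 46.] 51 all [715. 360.] [48. 47.] 63
lowbox top 0.032 topface [749. 461.] [42. 62.] 29 all [749. 462.] [42. 63.] 28
L_front [0.567 0.195 0.016]
R_front [0.422 0.164 0.012]
RB [ 0.831 -0.9   -0.463]
LB [ 0.631 -0.082  0.052]
edgeL [0.621 0.199 0.204]
edgeR [ 0.808 -0.27   0.11 ]
floor [0.546 0.038 0.007]
((478.1197509765625, -8.786392211914062), (418.0565490722656, 444.55633544921875), 89.490966796875)
```

View pics/crop0.png

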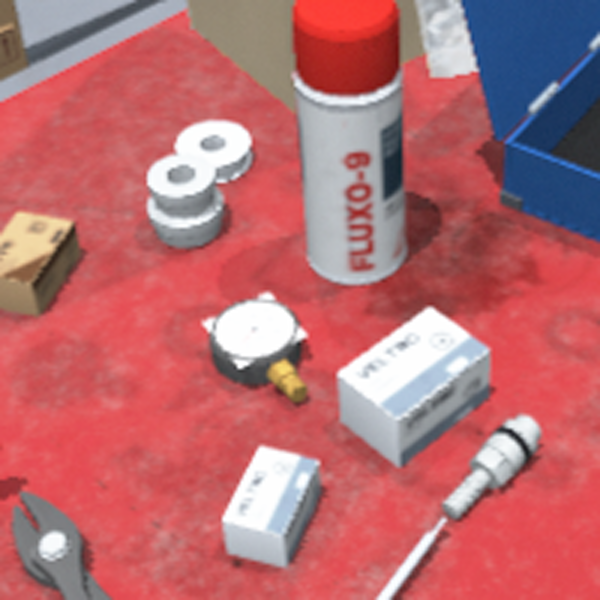

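The two white cartons are the one at (372,347), 76x52x44 mm, and the one at (313,398), 53x36x31 mm. The first fits white_carton, being the larger. The coupler with a black ring lies at the tip of a screwdriver, at about (434,373) mm. No red coupler is visible. The blue box measures 70x48x32, which matches, but it is 1.04 m away. Next I'll take a wrist overview.

```bash
cat >> h.py <<'E'
def down(th,tilt=0,az=0):
    """tool down, tool x at world angle th (deg); then tilted by tilt deg so that the tool points toward azimuth az"""
    r=R.from_euler('z',th,degrees=True)*R.from_euler('x',180,degrees=True)
    a=np.radians(az); return R.from_rotvec(-np.radians(tilt)*np.array([-np.sin(a),np.cos(a),0]))*r
def plan(p,Rt,prt=True,start=None):
    s=state(); R0,p0=(R.from_quat(s["tcp_rot"]),s["ee_pos"]) if start is None else start
    t=R0.inv().apply(np.array(p)-p0); w=(R0.inv()*Rt).as_rotvec()
    r=np.r_[t,w].round(4)
    if prt: print("row",r.tolist(),"dist %.3f ang %.1f rows>=%.1f"%(np.linalg.norm(t),np.degrees(np.linalg.norm(w)),max(np.linalg.norm(t)/.0625,np.degrees(np.linalg.norm(w))/10.7)))
    return r
E
python3 - <<'E'
from h import *
print(np.array(get_image("wrist")["mount"]).round(3).tolist())
plan([.38,.22,.42],down(90))
plan([.42,.22,.42],down(110))
E
```

```text
[[-0.0, -0.951, -0.309, 0.078], [1.0, -0.0, -0.0, -0.001], [-0.0, -0.309, 0.951, -0.143], [0.0, 0.0, 0.0, 1.0]]
row [0.4368, -0.5942, -0.1885, -0.0015, -0.0012, -1.147] dist 0.761 ang 65.7 rows>=12.2
row [0.4733, -0.5778, -0.1885, -0.0013, -0.0015, -1.4961] dist 0.770 ang 85.7 rows>=12.3
```

```bash
python3 -m pendant '[0.0,0.0,-0.18,0,0,0, 0.05,-0.08,-0.19,0,0,-0.2, 0.22,-0.3,-0.19,0,0,-0.75, 0.22,-0.3,-0.19,0,0,-0.75, 0.22,-0.3,-0.19,0,0,-0.75, 0.4733,-0.578,-0.19,0,0,-1.496, 0.4733,-0.578,-0.19,0,0,-1.496, 0.4733,-0.578,-0.19,0,0,-1.496]' 0 40 | tail -c 500; python3 - <<'E'
from h import *
plan([.46,.25,.42],down(110))
E
```

```text
time_s: 1.15
ee_pos: [0.3234, -0.1048, 0.3986]
tcp_rot: [0.644, 0.765, 0.0, 0.0]
wrist_force: [0.2, 0.2, 0.3]
opening: 0.0857
grip_force: 0.0
row [0.3264, 0.1949, -0.0214, 0.0006, 0.0004, -0.1783] dist 0.381 ang 10.2 rows>=6.1
```

```bash
python3 -m pendant '[0.326,0.195,-0.02,0,0,-0.178, 0.326,0.195,-0.02,0,0,-0.178, 0.326,0.195,-0.02,0,0,-0.178, 0.326,0.195,-0.02,0,0,-0.178, 0.326,0.195,-0.02,0,0,-0.178, 0.326,0.195,-0.02,0,0,-0.178, 0.326,0.195,-0.02,0,0,-0.178, 0.326,0.195,-0.02,0,0,-0.178]' | head -2; python3 - <<'E'
from h import *
im,P,T,K=cam("wrist"); save(im,"w1.png",1.25); np.savez("w1.npz",im=im,P=P); print(T[:3,3],state()["qpos"].round(2))
E
```

```text
time_s: 2.15
ee_pos: [0.462, 0.2471, 0.4179]
[0.4339991  0.3225261  0.56038245] [ 0.38  0.07  1.02 -0.    2.05  0.04]
```

View pics/w1.png

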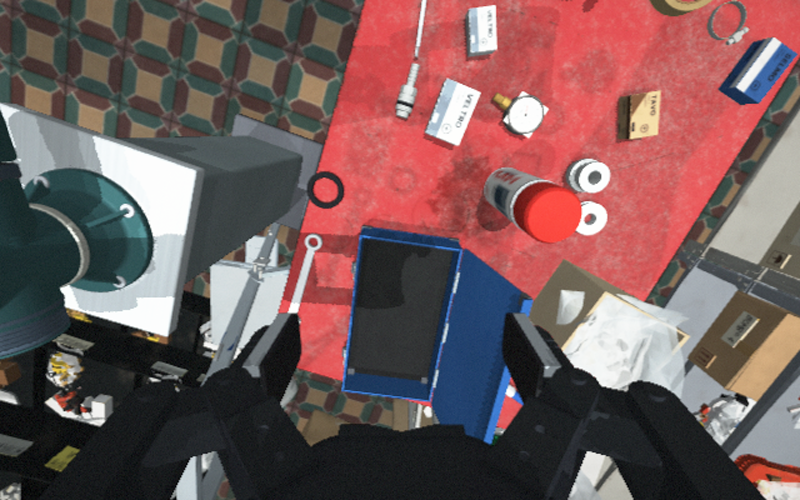

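The wrist view shows the case at (400,310), coupler (407,92), big white carton (455,112), small white carton (482,30), gauge (524,113), can (535,205), bushing and a flat ring (588,175)/(590,217), and blue carton (758,72). There is no red coupler. Next I'll measure them all.

```bash
python3 - <<'E'
from h import *
d=np.load("w1.npz"); im,P=d["im"],d["P"]
def blob(name,box,zlo,zhi=1,band=.006):
    u0,v0,u1,v1=[max(0,int(x/1.25)) for x in box]; p=P[v0:v1,u0:u1].reshape(-1,3); p=p[~np.isnan(p[:,0])]
    zs=p[(p[:,2]>zlo)&(p[:,2]<zhi)]; top=np.percentile(zs[:,2],95)
    t=zs[zs[:,2]>top-band]
    for l,q in(("top",t),("all",zs)):
        r=cv2.minAreaRect((q[:,:2]*1000).astype(np.float32)); print(name,l,"%.3f"%top,np.round(r[0],0),np.round(r[1],0),round(r[2]),len(q))
    return zs
blob("bigwhite",(420,70,480,155),.012)
blob("smallwhite",(462,0,502,60),.012)
blob("blue",(715,30,797,110),.008)
blob("gauge",(485,85,555,145),.006,.03,.02)
blob("can",(480,160,590,250),.1)
c=blob("coupler",(390,55,425,122),.005,.03,.03)
blob("coupler+",(390,62,425,122),.008,.03,.03)
blob("bush",(562,155,612,195),.03)
q=P[int(225/1.25):int(405/1.25),int(335/1.25):int(470/1.25)].reshape(-1,3)
m=(q[:,2]>.046)&(q[:,2]<.062); 
r=cv2.minAreaRect((q[m][:,:2]*1000).astype(np.float32)); print("rim",r)
for n,(u,v) in dict(fl=(361,228),fr=(345,392),bl=(460,243),br=(432,400),lidL=(531,299),lidR=(489,440),f1=(400,260),f2=(400,340)).items(): print(n,P[int(v/1.25),int(u/1.25)].round(3))
L=P[int(260/1.25):int(440/1.25),int(455/1.25):int(535/1.25)].reshape(-1,3);rgb=im[int(260/1.25):int(440/1.25),int(455/1.25):int(535/1.25)].reshape(-1,3).astype(int)
m=(rgb[:,2]>rgb[:,0]+50)&(L[:,2]>.065)&(L[:,2]<.25); L=L[m]; cc=L.mean(0); U,S,V=np.linalg.svd(L-cc,full_matrices=False); print("lid plane",cc,V[2],L[:,2].max(),np.degrees(np.arcsin(abs(V[2][2]))))
E
```

```text
bigwhite top 0.044 [490. 371.] [75. 50.] 89 1354
bigwhite all 0.044 [490. 371.] [75. 50.] 89 1401
smallwhite top 0.031 [490. 481.] [35. 52.] 27 772
smallwhite all 0.031 [490. 481.] [35. 52.] 27 850
blue top 0.032 [872. 565.] [71. 47.] 81 1302
blue all 0.032 [845. 569.] [ 71. 102.] 82 1821
gauge top 0.025 [579. 405.] [76. 54.] 0 972
gauge all 0.025 [579. 405.] [76. 54.] 0 972
can top 0.197 [613. 298.] [59. 59.] 22 1559
can all 0.197 [612. 298.] [63. 62.] 52 2570
coupler top 0.024 [423. 385.] [25. 84.] 1 450
coupler all 0.024 [423. 385.] [25. 84.] 1 450
coupler+ top 0.024 [423. 379.] [25. 72.] 1 444
coupler+ all 0.024 [423. 379.] [25. 72.] 1 444
bush top 0.194 [617. 326.] [16.  6.] 17 45
bush all 0.194 [677. 338.] [133.  43.] 28 534
rim ((527.3409423828125, 40.3475341796875), (165.05526733398438, 292.1486511230469), 10.857163429260254)
fl [ 0.42   0.159 -0.001]
fr [ 0.586 -0.965 -0.925]
bl [0.585 0.191 0.   ]
br [ 0.632 -0.077  0.061]
lidL [0.623 0.208 0.216]
lidR [0.661 0.014 0.216]
f1 [0.5   0.13  0.007]
f2 [ 0.552 -0.016  0.005]
lid plane [0.62374706 0.10314121 0.15486796] [-0.94523421 -0.18751724  0.26715085] 0.21973932385007372 15.494795973203583
```

Case: centre (0.529,0.041), yaw about 11°, lid at its stop. I'll start with the white carton.

```bash
cat >> h.py <<'E'
C=np.array([.529,.041]); YAW=11.0
def case(x,y): return C+R.from_euler('z',YAW,degrees=True).as_matrix()[:2,:2]@[x,y]
def log():
    s=state(); open("log.txt","a").write(repr([*s["qpos"],*s["ee_pos"],*s["tcp_rot"]])+"\n")
E
python3 - <<'E'
from h import *
log(); plan([.49,.371,.10],down(89)); plan([.49,.371,.008],down(89))
E
```

```text
row [0.1081, 0.0686, 0.3186, -0.0003, 0.0006, 0.3603] dist 0.343 ang 20.6 rows>=5.5
row [0.1082, 0.0686, 0.4106, -0.0003, 0.0006, 0.3603] dist 0.430 ang 20.6 rows>=6.9
```

```bash
python3 -m pendant '[0.108,0.0686,0.318,0,0,0.36, 0.108,0.0686,0.318,0,0,0.36, 0.108,0.0686,0.318,0,0,0.36, 0.108,0.0686,0.318,0,0,0.36, 0.108,0.0686,0.318,0,0,0.36, 0.108,0.0686,0.318,0,0,0.36, 0.108,0.0686,0.36,0,0,0.36, 0.108,0.0686,0.41,0,0,0.36]' 0 40; python3 -m pendant '[0,0,0,0,0,0,0,0,0,0,0,0,0,0,0,0,0,0,0,0,0,0,0,0,0,0,0,0,0,0,0,0,0,0,0,0]' 255 40; python3 - <<'E'
from h import *
log();p=case(0,-.092); plan([.49,.371,.15],down(89));plan([*p,.15],down(101));plan([*p,.014],down(101))
E
```

```text
time_s: 3.2
ee_pos: [0.4921, 0.3708, 0.01]
tcp_rot: [0.714, 0.7, 0.002, 0.001]
wrist_force: [0.5, 0.6, -0.5]
opening: 0.0855
grip_force: 0.0
time_s: 3.95
ee_pos: [0.4922, 0.3726, 0.0118]
tcp_rot: [0.713, 0.701, 0.002, 0.001]
wrist_force: [1.2, -1.9, 6.6]
opening: 0.0493
grip_force: 42.8
row [-0.0013, -0.0015, -0.1382, 0.0047, -0.0022, 0.0009] dist 0.138 ang 0.3 rows>=2.2
row [-0.4206, 0.062, -0.1388, 0.0049, -0.0017, -0.2085] dist 0.447 ang 12.0 rows>=7.2
row [-0.4209, 0.0614, -0.0028, 0.0049, -0.0017, -0.2085] dist 0.425 ang 12.0 rows>=6.8
```

```bash
python3 -m pendant '[0,0,-0.06,0,0,0, 0,0,-0.12,0,0,0, 0,0,-0.138,0,0,0, -0.05,0.007,-0.138,0,0,-0.02, -0.11,0.016,-0.138,0,0,-0.05, -0.17,0.025,-0.138,0,0,-0.09, -0.23,0.034,-0.138,0,0,-0.12, -0.29,0.043,-0.138,0,0,-0.15]'; python3 -m pendant '[-0.05,0.007,0,0,0,-0.02, -0.11,0.0135,0,0,0,-0.05, -0.13,0.0155,0,0,0,-0.058, -0.13,0.0155,0,0,0,-0.058, -0.13,0.0155,0,0,0,-0.058]';python3 - <<'E'
from h import *
log();p=case(0,-.092); plan([*p,.15],down(101));plan([*p,.018],down(101))
E
```

```text
time_s: 4.95
ee_pos: [0.528, 0.0793, 0.1458]
tcp_rot: [0.658, 0.753, -0.0, -0.0]
wrist_force: [1.4, 0.4, 0.5]
opening: 0.049
grip_force: 47.2
time_s: 5.58
ee_pos: [0.5607, -0.0446, 0.146]
tcp_rot: [0.636, 0.772, -0.0, -0.001]
wrist_force: [0.3, 0.5, -0.7]
opening: 0.0493
grip_force: 47.3
row [-0.0019, -0.0148, -0.004, -0.0011, -0.0011, 0.0002] dist 0.015 ang 0.1 rows>=0.2
row [-0.0021, -0.0146, 0.128, -0.0011, -0.0011, 0.0002] dist 0.129 ang 0.1 rows>=2.1
```

```bash
python3 -m pendant '[-0.002,-0.015,0,0,0,0, -0.002,-0.015,0.05,0,0,0, -0.002,-0.015,0.09,0,0,0, -0.002,-0.015,0.115,0,0,0, -0.002,-0.015,0.128,0,0,0, -0.002,-0.015,0.128,0,0,0]'; python3 -m pendant '[0,0,0,0,0,0, 0,0,0,0,0,0,0,0,0,0,0,0, 0,0,-0.03,0,0,0, 0,0,-0.08,0,0,0, 0,0,-0.14,0,0,0,0,0,-0.14,0,0,0]' 60; python3 - <<'E'
from h import *
log(); plan([.423,.373,.12],down(91)); plan([.423,.373,.03],down(91))
E
```

```text
time_s: 6.32
ee_pos: [0.5462, -0.05, 0.0184]
tcp_rot: [0.636, 0.772, -0.0, -0.0]
wrist_force: [-0.6, -0.2, -0.7]
opening: 0.0494
grip_force: 47.3
time_s: 7.2
ee_pos: [0.5507, -0.0513, 0.1663]
tcp_rot: [0.636, 0.771, 0.003, 0.006]
wrist_force: [0.7, 0.1, -0.6]
opening: 0.0653
grip_force: 0.0
row [0.4411, -0.0452, 0.0432, 0.0139, 0.0044, 0.174] dist 0.445 ang 10.0 rows>=7.1
row [0.4415, -0.0464, 0.1332, 0.0139, 0.0044, 0.174] dist 0.464 ang 10.0 rows>=7.4
```

```bash
python3 -m pendant '[0.441,-0.045,0.03,0,0,0.174, 0.441,-0.045,0.03,0,0,0.174, 0.441,-0.045,0.03,0,0,0.174, 0.441,-0.045,0.03,0,0,0.174, 0.441,-0.045,0.03,0,0,0.174, 0.441,-0.045,0.03,0,0,0.174, 0.441,-0.045,0.03,0,0,0.174, 0.441,-0.045,0.06,0,0,0.174]' 60|head -2; python3 - <<'E'
from h import *
log(); plan([.423,.373,.004],down(91))
im,P,T,K=cam("wrist"); m=(P[...,2]>.008)&(P[...,2]<.03)&(abs(P[...,0]-.423)<.03)&(P[...,1]>.32)&(P[...,1]<.418)
r=cv2.minAreaRect((P[m][:,:2]*1000).astype(np.float32));print(r)
E
```

```text
time_s: 8.2
ee_pos: [0.4181, 0.3785, 0.0999]
row [-0.006, 0.0044, 0.0959, 0.0037, -0.0039, 0.0056] dist 0.096 ang 0.4 rows>=1.5
((423.25189208984375, 379.71722412109375), (24.753305435180664, 71.9751968383789), 1.1756092309951782)
```

```bash
python3 -m pendant '[-0.002,0.004,0.03,0,0,0, -0.002,0.004,0.06,0,0,0, -0.002,0.004,0.085,0,0,0, -0.002,0.004,0.096,0,0,0, -0.002,0.004,0.096,0,0,0]' 60|head -2;python3 -m pendant '[0,0,0,0,0,0,0,0,0,0,0,0,0,0,0,0,0,0,0,0,0,0,0,0,0,0,0,0,0,0,0,0,0,0,0,0]' 255 50; python3 - <<'E'
from h import *
log();p=case(0,.092); plan([*p,.12],down(101));plan([*p,.014],down(101))
E
```

```text
time_s: 8.88
ee_pos: [0.4224, 0.3712, 0.0019]
time_s: 9.62
ee_pos: [0.4237, 0.3725, 0.0041]
tcp_rot: [0.701, 0.713, 0.001, 0.0]
wrist_force: [-0.4, 0.0, 5.6]
opening: 0.0216
grip_force: 49.3
row [-0.2426, 0.0838, -0.116, 0.0024, -0.0011, -0.1744] dist 0.282 ang 10.0 rows>=4.5
row [-0.2427, 0.0836, -0.01, 0.0024, -0.0011, -0.1744] dist 0.257 ang 10.0 rows>=4.1
```

```bash
python3 -m pendant '[0,0,-0.06,0,0,0, 0,0,-0.116,0,0,0, -0.06,0.02,-0.116,0,0,-0.04, -0.12,0.04,-0.116,0,0,-0.09, -0.18,0.06,-0.116,0,0,-0.13, -0.23,0.08,-0.116,0,0,-0.17, -0.2426,0.0838,-0.116,0,0,-0.174, -0.2426,0.0838,-0.116,0,0,-0.174]'; python3 - <<'E'
from h import *
log();p=case(0,.092); plan([*p,.011],down(101))
E
```

```text
time_s: 10.62
ee_pos: [0.5105, 0.1305, 0.118]
tcp_rot: [0.637, 0.771, -0.0, -0.001]
wrist_force: [-1.0, 0.4, -1.4]
opening: 0.0215
grip_force: 49.6
row [0.0006, 0.0012, 0.107, -0.0013, -0.0008, -0.0025] dist 0.107 ang 0.2 rows>=1.7
```

```bash
python3 -m pendant '[0,0,0.04,0,0,0, 0,0,0.08,0,0,0, 0,0,0.1,0,0,0, 0,0,0.107,0,0,0, 0,0,0.107,0,0,0]'; python3 -m pendant '[0,0,0,0,0,0, 0,0,0,0,0,0,0,0,0,0,0,0, 0,0,-0.06,0,0,0, 0,0,-0.12,0,0,0, 0,0,-0.18,0,0,0,0,0,-0.18,0,0,0,0,0,-0.18,0,0,0]' 100;  python3 - <<'E'
from h import *
log()
from scipy.optimize import least_squares
L=np.array([eval(l) for l in open("log.txt").read().splitlines()])
q=L[:,:6]; r=np.hypot(L[:,6],L[:,7]); z=L[:,8]
def f(x):
    a,dl,L1,L2,e=x; A=q[:,1];B=A+q[:,2]
    return np.r_[a+L1*np.sin(A)+L2*np.sin(B)+e*np.cos(B)-r, dl+L1*np.cos(A)+L2*np.cos(B)-e*np.sin(B)-z]
s=least_squares(f,[0,0,.45,.45,0]); print(s.x.round(4),abs(s.fun).max(),q[-1])
E
```

```text
time_s: 11.25
ee_pos: [0.5105, 0.132, 0.0116]
tcp_rot: [0.636, 0.772, -0.0, -0.0]
wrist_force: [0.2, 0.1, -0.6]
opening: 0.0214
grip_force: 49.6
time_s: 12.25
ee_pos: [0.5107, 0.1307, 0.1916]
tcp_rot: [0.636, 0.771, 0.0, 0.0]
wrist_force: [0.8, -0.8, -0.4]
opening: 0.0517
grip_force: 0.0
[ 0.0036 -0.1731  0.4489  0.5001  0.0996] 0.0037397994990299166 [ 1.43120382e-01  4.73490805e-02  1.49149256e+00 -1.12418727e-04
  1.60245726e+00 -4.82024685e-02]
```

The white carton and coupler are in the case. The far blue carton needs a tilted reach over the can, so I'll move the can to its final spot first.

```bash
python3 - <<'E'
from h import *
plan([.613,.298,.26],down(101)); plan([.613,.298,.168],down(101))
d=np.load("scene0.npz"); P=d["P"]; print("green",P[int(330/1.25),int(60/1.25)],P[int(360/1.25),int(20/1.25)],P[int(310/1.25),int(30/1.25)])
E
```

```text
row [0.1447, 0.1323, -0.0684, 0.0003, 0.0001, -0.0007] dist 0.208 ang 0.0 rows>=3.3
row [0.1448, 0.1322, 0.0236, 0.0003, 0.0001, -0.0007] dist 0.197 ang 0.0 rows>=3.2
green [0.86239659 0.64523285 0.00260797] [0.7824359  0.71344179 0.05681132] [ 2.00192451  0.51208553 -0.81126389]
```

```bash
python3 -m pendant '[0,0,-0.06,0,0,0, 0.02,0.02,-0.075,0,0,0, 0.08,0.07,-0.075,0,0,0, 0.12,0.11,-0.075,0,0,0, 0.145,0.132,-0.075,0,0,0, 0.145,0.132,-0.075,0,0,0, 0.145,0.132,-0.075,0,0,0]' 0; python3 - <<'E'
from h import *
im,P,T,K=cam("wrist"); m=(P[...,2]>.185)&(P[...,2]<.21)&(abs(P[...,0]-.613)<.05)&(abs(P[...,1]-.298)<.06)
print(cv2.minAreaRect((P[m][:,:2]*1000).astype(np.float32)),m.sum())
plan([.613,.298,.168],down(101))
E
```

```text
time_s: 13.12
ee_pos: [0.6122, 0.2977, 0.2643]
tcp_rot: [0.636, 0.771, -0.002, -0.001]
wrist_force: [-0.0, -1.2, 0.0]
opening: 0.0852
grip_force: 0.0
((614.8139038085938, 298.6070251464844), (61.533164978027344, 60.65652847290039), 7.529234409332275) 4272
row [0.0007, 0.0011, 0.0975, -0.0024, 0.001, -0.0013] dist 0.098 ang 0.2 rows>=1.6
```

```bash
python3 -m pendant '[0.001,0.002,0.04,0,0,0, 0.001,0.002,0.08,0,0,0, 0.001,0.002,0.0965,0,0,0,0.001,0.002,0.0965,0,0,0]' 0|head -2; python3 -m pendant '[0,0,0,0,0,0,0,0,0,0,0,0,0,0,0,0,0,0,0,0,0,0,0,0,0,0,0,0,0,0]' 255 60; python3 - <<'E'
from h import *
log();p=case(0,.199);print(p); plan([*p,.2],down(101));plan([*p,.168],down(101))
E
```

```text
time_s: 13.68
ee_pos: [0.6139, 0.2986, 0.1694]
time_s: 14.3
ee_pos: [0.6161, 0.3003, 0.174]
tcp_rot: [0.636, 0.771, 0.003, 0.002]
wrist_force: [0.8, -0.9, 6.6]
opening: 0.0593
grip_force: 65.8
[0.49102901 0.23634381]
row [-0.0389, -0.1348, -0.027, 0.0067, -0.001, -0.0004] dist 0.143 ang 0.4 rows>=2.3
row [-0.039, -0.135, 0.005, 0.0067, -0.001, -0.0004] dist 0.141 ang 0.4 rows>=2.2
```

```bash
python3 -m pendant '[0,0,-0.02,0,0,0, 0,0,-0.03,0,0,0, -0.01,-0.035,-0.03,0,0,0, -0.02,-0.07,-0.03,0,0,0, -0.03,-0.105,-0.03,0,0,0, -0.038,-0.133,-0.03,0,0,0, -0.038,-0.133,-0.03,0,0,0, -0.038,-0.133,-0.015,0,0,0]'; python3 -m pendant '[0,0,0.01,0,0,0, 0,0,0.014,0,0,0,0,0,0.014,0,0,0]'; python3 - <<'E'
from h import *
log();p=case(0,.199); plan([*p,.168],down(101))
E
```

```text
time_s: 15.3
ee_pos: [0.4926, 0.2377, 0.1862]
tcp_rot: [0.636, 0.771, 0.002, 0.001]
wrist_force: [1.4, -0.3, -4.7]
opening: 0.059
grip_force: 66.9
time_s: 15.68
ee_pos: [0.4913, 0.2377, 0.1739]
tcp_rot: [0.636, 0.772, 0.001, -0.0]
wrist_force: [-6.5, -1.9, 9.8]
opening: 0.0588
grip_force: 68.7
row [-0.0013, -0.0006, 0.0059, 0.0006, -0.001, -0.0001] dist 0.006 ang 0.1 rows>=0.1
```

```bash
python3 -m pendant '[0,0,0,0,0,0, 0,0,0,0,0,0,0,0,0,0,0,0, 0,0,-0.05,0,0,0, 0,0,-0.1,0,0,0, 0,0,-0.16,0,0,0,0,0,-0.2,0,0,0,0,0,-0.2,0,0,0]' 0;  python3 - <<'E'
from h import *
log()
im,P,T,K=cam("scene"); save(im,"s2.png",1.25)
m=(P[...,2]>.185)&(P[...,2]<.21)&(abs(P[...,0]-.491)<.06)&(abs(P[...,1]-.237)<.06)
print(cv2.minAreaRect((P[m][:,:2]*1000).astype(np.float32)),m.sum())
plan([.70,.46,.25],down(60,40,50)); 
E
```

```text
time_s: 16.68
ee_pos: [0.4923, 0.2375, 0.3758]
tcp_rot: [0.636, 0.771, 0.004, 0.002]
wrist_force: [-0.3, 0.1, 0.1]
opening: 0.0859
grip_force: 0.0
((489.52484130859375, 238.220458984375), (59.056636810302734, 59.45489501953125), 81.8609390258789) 738
row [0.179, 0.2462, 0.1238, -0.3581, 0.6123, 0.6863] dist 0.329 ang 56.5 rows>=5.3
```

View pics/s2.png

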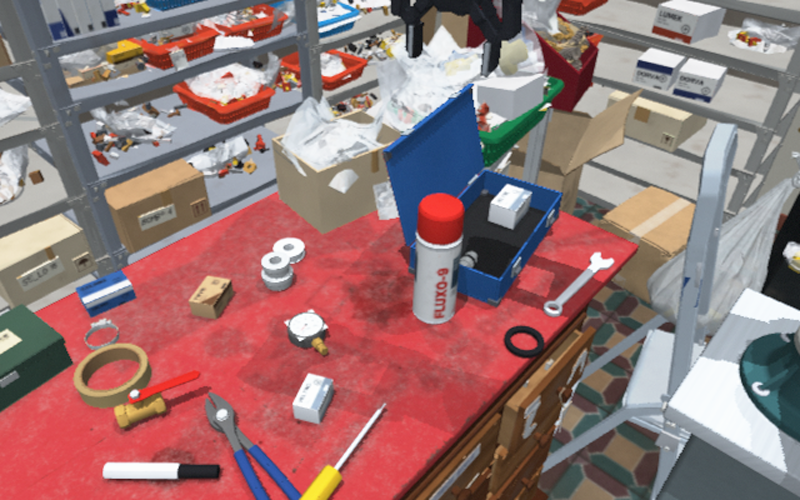

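```bash
python3 - <<'E'
from h import *
plan([.70,.45,.25],down(50,40,50)) 
E
```

```text
row [0.1692, 0.2443, 0.1238, -0.3068, 0.6485, 0.8532] dist 0.322 ang 63.9 rows>=6.0
```

```bash
python3 -m pendant '[0.02,0.06,-0.02,0,0,0.1, 0.06,0.12,-0.02,-0.04,0.08,0.25, 0.12,0.18,0.03,-0.15,0.3,0.5, 0.169,0.244,0.08,-0.3,0.648,0.853, 0.169,0.244,0.124,-0.307,0.648,0.853, 0.169,0.244,0.124,-0.307,0.648,0.853, 0.169,0.244,0.124,-0.307,0.648,0.853, 0.169,0.244,0.124,-0.307,0.648,0.853]' 0;  python3 - <<'E'
from h import *
s=state(); L=np.array([eval(l) for l in open("log.txt").read().splitlines()]+[[*s["qpos"],*s["ee_pos"],*s["tcp_rot"]]])
from scipy.optimize import least_squares
q=L[:,:6]; zt=R.from_quat(L[:,9:]).as_matrix()[:,:,2]
def wc(x,q):
    a,d,L1,L2,e=x[:5];A=q[:,1];B=A+q[:,2]
    r=a+L1*np.sin(A)+L2*np.sin(B)+e*np.cos(B); return np.c_[r*np.cos(q[:,0]),r*np.sin(q[:,0]),d+L1*np.cos(A)+L2*np.cos(B)-e*np.sin(B)]
f=lambda x:(wc(x,q)+x[5]*zt-L[:,6:9]).ravel()
r=least_squares(f,[0,.1,.45,.5,.1,.27]); print(r.x.round(4),abs(r.fun).max(),abs(r.fun[-3:]).max(),s["qpos"].round(2))
np.save("kin.npy",r.x)
# reach check for blue grasps
x=r.x; p=np.array([.872,.565,.012])
for az in(33,50,65,81):
  for t in(30,40,50,60):
    w=p-x[5]*down(az,t,az).as_matrix()[:,2]; rr=np.hypot(w[0],w[1])-x[0]; D=np.hypot(rr,w[2]-x[1]); F=np.hypot(x[3],x[4])
    c=(D*D-x[2]**2-F*F)/(2*x[2]*F); 
    print(az,t,"wrist",w.round(3),"D %.3f max %.3f knee %.2f"%(D,x[2]+F,np.arccos(np.clip(c,-1,1))))
E
```

```text
time_s: 17.73
ee_pos: [0.6959, 0.4483, 0.2398]
tcp_rot: [0.854, 0.398, 0.303, -0.144]
wrist_force: [-0.1, -0.1, 0.6]
opening: 0.0856
grip_force: 0.0
[0.0015 0.2105 0.4291 0.4996 0.096  0.3687] 0.05598762741466344 0.03471540012239316 [0.38 0.3  1.25 0.37 1.   0.98]
33 30 wrist [0.717 0.465 0.331] D 0.862 max 0.938 knee 0.81
33 40 wrist [0.673 0.436 0.294] D 0.805 max 0.938 knee 1.08
33 50 wrist [0.635 0.411 0.249] D 0.756 max 0.938 knee 1.27
33 60 wrist [0.604 0.391 0.196] D 0.718 max 0.938 knee 1.40
50 30 wrist [0.753 0.424 0.331] D 0.871 max 0.938 knee 0.76
50 40 wrist [0.72  0.383 0.294] D 0.818 max 0.938 knee 1.03
50 50 wrist [0.69  0.349 0.249] D 0.773 max 0.938 knee 1.21
50 60 wrist [0.667 0.32  0.196] D 0.738 max 0.938 knee 1.33
65 30 wrist [0.794 0.398 0.331] D 0.895 max 0.938 knee 0.61
65 40 wrist [0.772 0.35  0.294] D 0.850 max 0.938 knee 0.88
65 50 wrist [0.753 0.309 0.249] D 0.813 max 0.938 knee 1.05
65 60 wrist [0.737 0.276 0.196] D 0.785 max 0.938 knee 1.16
81 30 wrist [0.843 0.383 0.331] D 0.932 max 0.938 knee 0.22
81 40 wrist [0.835 0.331 0.294] D 0.900 max 0.938 knee 0.57
81 50 wrist [0.828 0.286 0.249] D 0.875 max 0.938 knee 0.74
81 60 wrist [0.822 0.25  0.196] D 0.858 max 0.938 knee 0.84
```

```bash
python3 - <<'E'
from h import *
Rt=down(62,40,62); z=Rt.as_matrix()[:,2]
plan(np.array([.875,.570,.012])-.15*z,Rt)
E
```

```text
row [0.0172, 0.0798, 0.1591, 0.1284, 0.0129, -0.1643] dist 0.179 ang 12.0 rows>=2.9
```

```bash
python3 -m pendant '[0.006,0.027,0.05,0.04,0.004,-0.05, 0.011,0.053,0.1,0.08,0.008,-0.1, 0.017,0.08,0.14,0.12,0.012,-0.15, 0.017,0.08,0.159,0.128,0.013,-0.164, 0.017,0.08,0.159,0.128,0.013,-0.164, 0.017,0.08,0.159,0.128,0.013,-0.164]' 0;  python3 - <<'E'
from h import *
s=state();print(s["qpos"].round(2))
im,P,T,K=cam("wrist")
m=(P[...,2]>.024)&(P[...,2]<.04)&(abs(P[...,0]-.872)<.08)&(abs(P[...,1]-.565)<.07)
print(cv2.minAreaRect((P[m][:,:2]*1000).astype(np.float32)),m.sum())
save(im,"w2.png",1)
im,P,T,K=cam("scene"); save(im,"s3.png",1)
cv2.imwrite("pics/c3.png",np.hstack([cv2.imread("pics/w2.png")[::,:],cv2.imread("pics/s3.png")])[:, ::1]); a=cv2.imread("pics/c3.png"); cv2.imwrite("pics/c3.png",cv2.resize(a,(800,250),interpolation=cv2.INTER_AREA))
Rt=down(62,40,62); z=Rt.as_matrix()[:,2]
plan(np.array([.875,.570,.011]),Rt)
E
```

```text
time_s: 18.48
ee_pos: [0.8339, 0.4866, 0.1382]
tcp_rot: [0.803, 0.484, 0.3, -0.175]
wrist_force: [-0.1, -0.7, 0.2]
opening: 0.0852
grip_force: 0.0
[0.32 0.71 0.88 0.54 1.06 0.66]
((873.1017456054688, 565.7241821289062), (70.45581817626953, 45.2417106628418), 82.0896224975586) 2711
row [-0.0134, -0.0041, 0.1582, 0.0078, -0.012, 0.0057] dist 0.159 ang 0.9 rows>=2.5
```

View pics/c3.png

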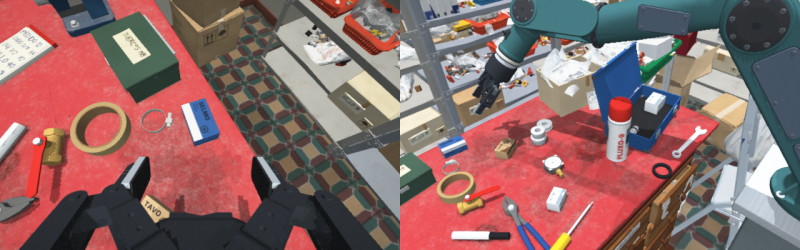

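```bash
python3 -m pendant '[-0.005,-0.002,0.05,0,-0.004,0, -0.01,-0.004,0.1,0.005,-0.01,0.005, -0.013,-0.004,0.14,0.008,-0.012,0.005, -0.0134,-0.004,0.158,0.008,-0.012,0.005, -0.0134,-0.004,0.158,0.008,-0.012,0.005]' 45; python3 - <<'E'
from h import *
s=state();print(s["qpos"].round(2));Rt=down(62,40,62)
plan(np.array([.875,.570,.011]),Rt)
E
```

```text
time_s: 19.2
ee_pos: [0.8735, 0.5697, 0.0061]
tcp_rot: [0.806, 0.484, 0.291, -0.177]
wrist_force: [-0.3, 0.0, -0.0]
opening: 0.0706
grip_force: 0.0
[0.4  0.99 0.66 0.51 0.98 0.71]
row [0.0039, 0.0012, -0.0032, -0.0035, 0.0042, -0.0014] dist 0.005 ang 0.3 rows>=0.1
```

Close, then lift along the world vertical.

```bash
python3 -m pendant '[0.003,0,-0.003,0,0,0,0.003,0,-0.003,0,0,0,0.003,0,-0.003,0,0,0,0.003,0,-0.003,0,0,0,0.003,0,-0.003,0,0,0,0.003,0,-0.003,0,0,0]' 255 60; python3 - <<'E'
from h import *
s=state();print(s["qpos"].round(2));Rt=down(62,40,62)
q=s["ee_pos"]; R0=R.from_quat(s["tcp_rot"])
plan(q+[0,0,.06],R0); plan([.78,.47,.25],down(62,40,62)); plan([.70,.40,.32],down(80,15,40))
E
```

```text
time_s: 19.95
ee_pos: [0.8743, 0.5694, 0.0105]
tcp_rot: [0.806, 0.484, 0.291, -0.177]
wrist_force: [-0.2, -0.6, -0.7]
opening: -0.0003
grip_force: 0.0
[0.4  0.99 0.66 0.51 0.99 0.71]
row [0.0384, -0.0002, -0.0461, 0.0, 0.0, 0.0] dist 0.060 ang 0.0 rows>=1.0
row [0.0517, -0.0374, -0.2684, -0.0026, 0.0037, -0.0022] dist 0.276 ang 0.3 rows>=4.4
row [0.0201, -0.0754, -0.3857, -0.0242, -0.4628, -0.3437] dist 0.394 ang 33.1 rows>=6.3
```

```bash
python3 - <<'E'
from h import *
im,P,T,K=cam("wrist"); save(im,"w3.png",1)
im2,P2,_,_=cam("scene"); np.savez("s4.npz",im=im2,P=P2)
a=cv2.resize(im2[170:330,30:190],None,fx=2.5,fy=2.5); save(np.hstack([cv2.resize(im,(400,400*400//640))[:250],a[:250]]) if 0 else a,"s4.png")
cv2.imwrite("pics/c4.png",np.hstack([cv2.resize(cv2.imread("pics/w3.png"),(480,300)),cv2.resize(cv2.imread("pics/s4.png"),(300,300))]))
E
```

```text
(no output)
```

View pics/c4.png

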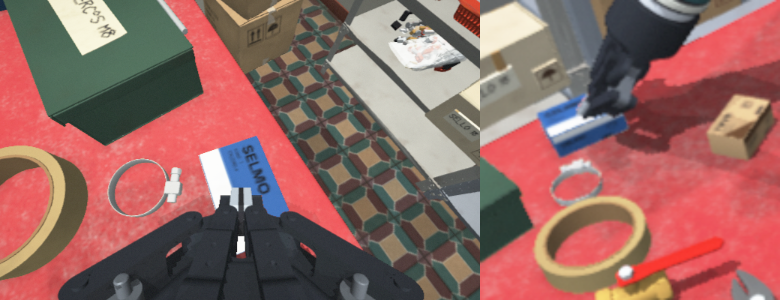

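```bash
python3 - <<'E'
from h import *
im,P,T,K=cam("wrist")
b=im.astype(int); m=(P[...,2]>.02)&(P[...,2]<.045)&(abs(P[...,0]-.872)<.12)&(abs(P[...,1]-.59)<.12)&(b[...,2]>60)&~((b.max(-1)-b.min(-1)<12)&(b.max(-1)<170))&(b[...,2]>b[...,1]-25)
mm=cv2.morphologyEx(m.astype(np.uint8),cv2.MORPH_OPEN,np.ones((5,5))); n,l,st,c=cv2.connectedComponentsWithStats(mm); 
for i in range(1,n):
    if st[i,4]>300: p=P[l==i]; print(st[i],np.median(p[:,2]).round(3),cv2.minAreaRect((p[:,:2]*1000).astype(np.float32)))
E
```

```text
[ 265  182  119  107 7203] 0.03 ((874.1414184570312, 571.4063720703125), (58.268775939941406, 45.5740966796875), 81.87954711914062)
```

```bash
python3 - <<'E'
from h import *
im,P,T,K=cam("wrist"); s=state()
for back in(0,.01,.02,.03):
    p=s["ee_pos"]-back*R.from_quat(s["tcp_rot"]).as_matrix()[:,2]
    c=np.linalg.inv(T)@np.r_[p,1]; u=K@c[:3]/c[2]; print(p.round(4),u[:2].round(0),"seen",P[int(u[1]),int(u[0])].round(3),im[int(u[1]),int(u[0])])
a=im[200:330,230:420]; save(a,"w5.png",3)
E
```

```text
[0.8744 0.5695 0.0108] [324. 252.] seen [0.872 0.566 0.033] [46 49 50]
[0.8714 0.5639 0.0185] [324. 262.] seen [0.869 0.561 0.04 ] [47 45 50]
[0.8684 0.5582 0.0262] [324. 272.] seen [0.867 0.556 0.046] [70 72 77]
[0.8654 0.5525 0.0339] [324. 284.] seen [0.865 0.552 0.043] [57 55 64]
```

View pics/w5.png

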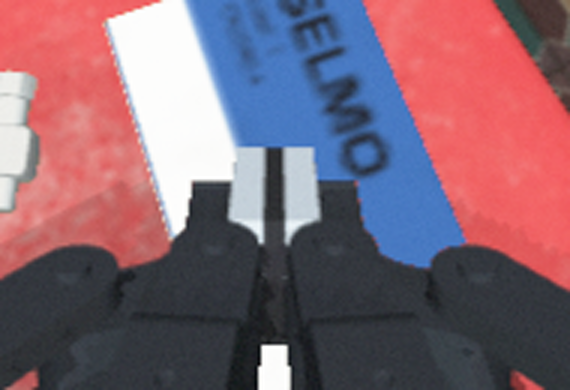

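The fingertips closed inside the blue "SELMO" box with no force and without moving it. At the TCP, 19 mm of the fingers is hidden inside the box, so it is scenery without substance and lies out of normal reach. It isn't part of the order, so the order here is the white carton and the black coupler. I'll back out and look behind the lid before pushing.

```bash
python3 -m pendant '[0.02,0,-0.06,0,0,0, 0.03,0,-0.12,0,0,0, 0.04,0,-0.18,0,0,0, 0.05,0,-0.24,0,0,0, 0.06,0,-0.29,0,0,0, 0.06,0,-0.29,0,0,0,0.06,0,-0.29,0,0,0]' 255 60; python3 - <<'E'
from h import *
p=case(.165,0); print(p); plan([*p,.36],down(101))
E
```

```text
time_s: 21.02
ee_pos: [0.8095, 0.4456, 0.2724]
tcp_rot: [0.806, 0.484, 0.291, -0.176]
wrist_force: [-0.9, -0.4, -0.8]
opening: -0.0003
grip_force: 0.0
[0.69096849 0.07248348]
row [-0.2397, 0.0703, -0.314, 0.2339, -0.6681, -0.6536] dist 0.401 ang 55.2 rows>=6.4
```

```bash
python3 -m pendant '[0,0,-0.06,0.03,-0.08,-0.08, -0.02,0.01,-0.12,0.06,-0.18,-0.18, -0.06,0.02,-0.18,0.1,-0.3,-0.3, -0.12,0.035,-0.23,0.14,-0.42,-0.4, -0.18,0.05,-0.28,0.2,-0.55,-0.54, -0.24,0.07,-0.314,0.234,-0.668,-0.654, -0.24,0.07,-0.314,0.234,-0.668,-0.654, -0.24,0.07,-0.314,0.234,-0.668,-0.654]'; python3 - <<'E'
from h import *
s=state();print(s["qpos"].round(2))
p=case(.165,0); plan([*p,.36],down(101));plan([*p,.185],down(101))
im,P,T,K=cam("wrist"); save(im,"w6.png",1)
E
```

```text
time_s: 22.02
ee_pos: [0.6901, 0.0696, 0.3555]
tcp_rot: [0.638, 0.77, -0.003, -0.003]
wrist_force: [0.4, 0.4, 0.7]
opening: -0.0001
grip_force: 0.0
[ 0.02  0.46  0.66 -0.    2.03 -0.17]
row [0.0027, 0.0014, -0.0045, -0.0075, -0.0008, -0.0038] dist 0.005 ang 0.5 rows>=0.1
row [0.0026, 0.0027, 0.1705, -0.0075, -0.0008, -0.0038] dist 0.171 ang 0.5 rows>=2.7
```

View pics/w6.png

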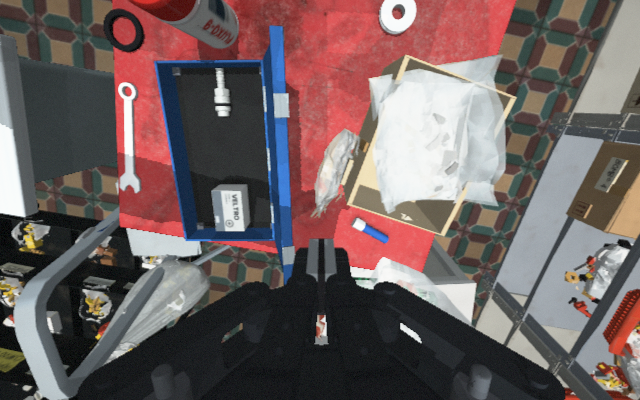

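Behind the lid there is only a cardboard box (430,140), a plastic bag (335,175) and a small blue and white tube (370,230), with no coupler. The coupler (222,92) and carton (230,208) lie in the case. I'll check clearance around the descent point.

```bash
python3 - <<'E'
from h import *
im,P,T,K=cam("wrist"); p=case(.165,0); q=P.reshape(-1,3); v=P[:230].reshape(-1,3)
ex=np.array([np.cos(.192),np.sin(.192)]);ey=np.array([-ex[1],ex[0]])
cx=(v[:,:2]-C)@ex; cy=(v[:,:2]-C)@ey
for a in np.arange(.08,.32,.02):
    m=(cx>a)&(cx<a+.02)&(abs(cy)<.14)&(v[:,2]>-.05); 
    row=[]
    for b in(-.12,-.06,0,.06,.12):
        k=m&(abs(cy-b)<.03); row.append("%.3f"%v[k,2].max() if k.sum()>5 else "-")
    print(round(a,2),row)
E
```

```text
0.08 ['0.119', '0.134', '0.135', '0.137', '0.137']
0.1 ['0.003', '0.219', '0.220', '0.222', '0.220']
0.12 ['0.003', '0.218', '0.219', '0.221', '0.219']
0.14 ['0.073', '0.072', '0.017', '0.003', '0.003']
0.16 ['0.042', '0.070', '0.025', '0.002', '0.002']
0.18 ['0.002', '0.131', '0.071', '0.017', '0.003']
0.2 ['0.021', '0.132', '0.133', '0.133', '0.003']
0.22 ['0.020', '0.194', '0.183', '0.168', '0.177']
0.24 ['0.017', '0.189', '0.181', '0.162', '0.171']
0.26 ['0.002', '0.151', '0.148', '0.144', '0.141']
0.28 ['0.002', '0.142', '0.154', '0.152', '0.141']
0.3 ['0.123', '0.141', '0.153', '0.154', '0.142']
```

```bash
python3 -m pendant '[0.003,0.003,0.05,0,0,0, 0.003,0.003,0.1,0,0,0, 0.003,0.003,0.15,0,0,0, 0.003,0.003,0.167,0,0,0, 0.003,0.003,0.167,0,0,0]'; python3 -m pendant '[0,-0.012,0,0,0,0, 0,-0.024,0,0,0,0, 0,-0.036,0,0,0,0, 0,-0.048,0,0,0,0, 0,-0.06,0,0,0,0, 0,-0.072,0,0,0,0, 0,-0.084,0,0,0,0, 0,-0.09,0,0,0,0]'; python3 -c "
from h import *
im,P,T,K=cam('wrist'); save(im,'w7.png',.6)
m=P[:,:,2]>.065; print(((P[...,:2]-C)@[.982,.19])[m&(P[...,2]<.23)&(abs((P[...,:2]-C)@[-.19,.982])<.15)].min())"
```

```text
time_s: 22.75
ee_pos: [0.6929, 0.0773, 0.1911]
tcp_rot: [0.635, 0.772, -0.001, -0.001]
wrist_force: [-0.7, 1.0, 0.2]
opening: -0.0002
grip_force: 0.0
time_s: 23.75
ee_pos: [0.6037, 0.0588, 0.1924]
tcp_rot: [0.636, 0.772, -0.0, -0.0]
wrist_force: [-0.4, 0.2, 0.6]
opening: -0.0001
grip_force: 0.0
0.0429461832599757
```

```bash
python3 -m pendant '[0,-0.008,0,0,0,0, 0,-0.008,0,0,0,0, 0,-0.008,0,0,0,0, 0,-0.008,0,0,0,0,0,-0.008,0,0,0,0,0,-0.008,0,0,0,0,0,-0.008,0,0,0,0,0,-0.008,0,0,0,0]'|head -2; python3 -m pendant '[0,0,-0.05,0,0,0, 0,0,-0.1,0,0,0, 0,0,-0.15,0,0,0, 0,0,-0.15,0,0,0]'; python3 - <<'E'
from h import *
im,P,T,K=cam("scene"); save(im,"s8.png",1)
m=(P[...,2]>.045)&(P[...,2]<.08); u=(P[...,:2]-C)@[.982,.19]; v=(P[...,:2]-C)@[-.19,.982]
k=m&(abs(u)<.1)&(abs(v)<.16); print("lid z",np.percentile(P[k][:,2],[5,50,95]),cv2.minAreaRect((P[k][:,:2]*1000).astype(np.float32)))
b=im.astype(int).sum(-1); kk=k&(b<150); print("pad",cv2.minAreaRect((P[kk][:,:2]*1000).astype(np.float32)),P[kk].mean(0))
g=(P[...,2]>.006)&(P[...,2]<.035)&(abs(P[...,0]-.585)<.07)&(abs(P[...,1]-.405)<.07); print("gauge",cv2.minAreaRect((P[g][:,:2]*1000).astype(np.float32)))
c=(P[...,2]>.185)&(P[...,2]<.21)&(abs(P[...,0]-.491)<.06)&(abs(P[...,1]-.237)<.06);print("can",cv2.minAreaRect((P[c][:,:2]*1000).astype(np.float32)))
E
```

```text
time_s: 24.8
ee_pos: [0.5968, 0.0574, 0.1925]
time_s: 25.3
ee_pos: [0.5982, 0.0574, 0.3491]
tcp_rot: [0.636, 0.772, 0.004, 0.004]
wrist_force: [0.1, 0.3, 0.9]
opening: 0.0001
grip_force: 0.0
lid z [0.0576267  0.06219146 0.06573539] ((524.7874755859375, 39.04340362548828), (172.1934356689453, 297.8526306152344), 11.188828468322754)
pad ((528.6112060546875, 39.18307876586914), (83.3574447631836, 121.40011596679688), 10.696978569030762) [0.52867204 0.02537185 0.06487413]
gauge ((561.538818359375, 420.45172119140625), (55.37257385253906, 127.12445831298828), 65.05867767333984)
can ((489.9923400878906, 238.28587341308594), (59.1862678527832, 59.27955627441406), 81.7135009765625)
```

View pics/s8.png

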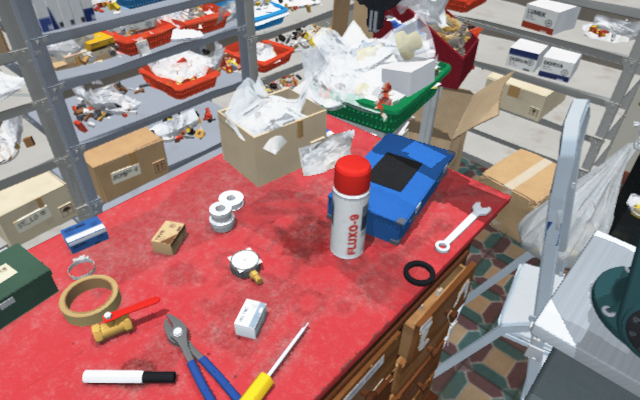

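The lid is shut and the can stands in place at (350,210). The gauge is at (244,263). Gauge next.

```bash
python3 - <<'E'
from h import *
plan([.585,.39,.25],down(180))
E
```

```text
row [0.329, 0.0507, 0.0957, 0.0045, 0.0047, -1.3784] dist 0.346 ang 79.0 rows>=7.4
```

```bash
python3 -m pendant '[0.06,0.01,0,0,0,-0.18, 0.12,0.02,0,0,0,-0.36, 0.18,0.03,0,0,0,-0.54, 0.24,0.04,0,0,0,-0.72, 0.29,0.045,0.04,0,0,-0.9, 0.329,0.051,0.096,0,0,-1.08, 0.329,0.051,0.096,0,0,-1.26, 0.329,0.051,0.096,0,0,-1.378]' 0; python3 -m pendant '[0,0,0,0,0,0,0,0,0,0,0,0]'|head -1; python3 - <<'E'
from h import *
im,P,T,K=cam("wrist")
def gg(lo,hi):
    g=(P[...,2]>lo)&(P[...,2]<hi)&(abs(P[...,0]-.585)<.06)&(abs(P[...,1]-.41)<.06); return cv2.minAreaRect((P[g][:,:2]*1000).astype(np.float32)),g.sum(),P[g].mean(0),np.percentile(P[g][:,2],[50,95]) 
print(gg(.006,.04)); print(gg(.019,.04)); print(state()["qpos"].round(2))
save(im,"w9.png",1)
E
```

```text
time_s: 26.35
ee_pos: [0.5822, 0.3905, 0.241]
tcp_rot: [-0.003, 1.0, -0.002, -0.004]
wrist_force: [0.1, -0.7, 1.2]
opening: 0.0854
grip_force: 0.0
time_s: 26.6
(((580.2203979492188, 405.1232604980469), (77.61445617675781, 54.154632568359375), 0.28183719515800476), np.int64(1565), array([0.58600029, 0.40561759, 0.02190441]), array([0.02282979, 0.0244728 ]))
(((588.8758544921875, 405.11126708984375), (53.720706939697266, 60.386775970458984), 89.82384490966797), np.int64(1351), array([0.59076102, 0.40488708, 0.02296928]), array([0.02300341, 0.02452372]))
[ 0.51  0.44  0.91  0.    1.79 -1.06]
```

View pics/w9.png

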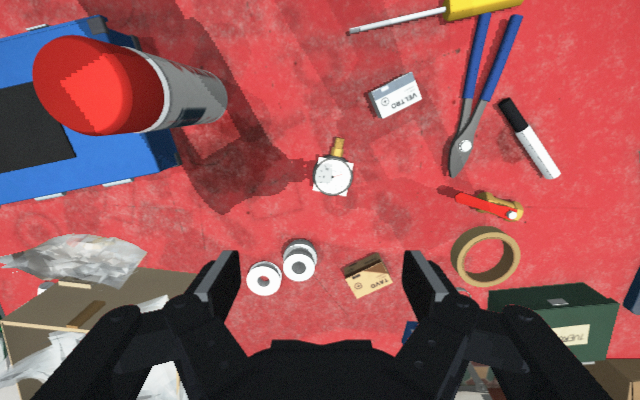

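```bash
python3 - <<'E'
from h import *
plan([.591,.405,.08],down(180));plan([.591,.405,.004],down(180))
E
```

```text
row [-0.0072, 0.0152, 0.1662, 0.0001, -0.0008, -0.0021] dist 0.167 ang 0.1 rows>=2.7
row [-0.0072, 0.0152, 0.2422, 0.0001, -0.0008, -0.0021] dist 0.243 ang 0.1 rows>=3.9
```

```bash
python3 -m pendant '[-0.007,0.015,0.06,0,0,0, -0.007,0.015,0.12,0,0,0, -0.007,0.015,0.17,0,0,0, -0.007,0.015,0.2,0,0,0, -0.007,0.015,0.23,0,0,0, -0.007,0.015,0.242,0,0,0, -0.007,0.015,0.242,0,0,0]' 0|head -2;python3 -m pendant '[0,0,0,0,0,0,0,0,0,0,0,0,0,0,0,0,0,0,0,0,0,0,0,0,0,0,0,0,0,0]' 255 50; python3 - <<'E'
from h import *
p=[.5286,.0395]; plan([.591,.405,.25],down(180));plan([*p,.25],down(191));plan([*p,.0045+.066],down(191))
E
```

```text
time_s: 27.52
ee_pos: [0.5906, 0.4048, 0.004]
time_s: 28.15
ee_pos: [0.5924, 0.406, 0.0075]
tcp_rot: [0.0, 1.0, 0.001, 0.002]
wrist_force: [-0.1, 0.0, 6.6]
opening: 0.0502
grip_force: 52.7
row [0.0004, -0.0004, -0.2425, 0.0028, 0.0039, -0.0004] dist 0.243 ang 0.3 rows>=3.9
row [0.0627, -0.3659, -0.2438, 0.0024, 0.0041, -0.1924] dist 0.444 ang 11.0 rows>=7.1
row [0.0634, -0.3664, -0.0643, 0.0024, 0.0041, -0.1924] dist 0.377 ang 11.0 rows>=6.0
```

```bash
python3 -m pendant '[0,0,-0.06,0,0,0, 0,0,-0.12,0,0,0, 0,0,-0.18,0,0,0, 0,0,-0.242,0,0,0, 0,0,-0.242,0,0,0, 0.01,-0.06,-0.244,0,0,-0.03, 0.02,-0.12,-0.244,0,0,-0.06, 0.03,-0.18,-0.244,0,0,-0.09]'; python3 -m pendant '[0.01,-0.055,0,0,0,-0.03, 0.02,-0.11,0,0,0,-0.06, 0.03,-0.16,0,0,0,-0.09, 0.033,-0.187,0,0,0,-0.1, 0.033,-0.187,0,0,0,-0.1]'; python3 - <<'E'
from h import *
im,P,T,K=cam("scene"); save(im,"s10.png",1)
p=[.5286,.0395]; plan([*p,.1],down(191));plan([*p,.074],down(191))
E
```

```text
time_s: 29.15
ee_pos: [0.5597, 0.2233, 0.2462]
tcp_rot: [-0.046, 0.999, -0.0, -0.002]
wrist_force: [0.7, -1.2, -0.3]
opening: 0.051
grip_force: 52.8
time_s: 29.78
ee_pos: [0.544, 0.0341, 0.2467]
tcp_rot: [-0.093, 0.996, 0.0, -0.002]
wrist_force: [-0.3, 1.1, -1.9]
opening: 0.0502
grip_force: 52.8
row [0.0141, 0.0066, 0.147, 0.0017, -0.0026, -0.0042] dist 0.148 ang 0.3 rows>=2.4
row [0.014, 0.0066, 0.173, 0.0017, -0.0026, -0.0042] dist 0.174 ang 0.3 rows>=2.8
```

```bash
python3 -m pendant '[0.014,0.0066,0.05,0,0,0, 0.014,0.0066,0.1,0,0,0, 0.014,0.0066,0.14,0,0,0, 0.014,0.0066,0.16,0,0,0, 0.014,0.0066,0.17,0,0,0, 0.014,0.0066,0.173,0,0,0, 0.014,0.0066,0.173,0,0,0]'; python3 -m pendant '[0,0,0,0,0,0, 0,0,0,0,0,0]' 110; python3 -m pendant '[0,0,0,0,0,0,0,0,0,0,0,0,0,0,-0.01,0,0,0, 0,0,-0.06,0,0,0, 0,0,-0.12,0,0,0, 0,0,-0.18,0,0,0,0,0,-0.22,0,0,0,0,0,-0.25,0,0,0]' 0; python3 -m pendant '[-0.06,0,0,0,0,0,-0.12,0,0,0,0,0,-0.16,0,0,0,0,0,-0.16,0,0,0,0,0]'|head -2; python3 - <<'E'
from h import *
im,P,T,K=cam("scene"); save(im,"s11.png",1)
u=(P[...,:2]-C)@[.982,.19]; v=(P[...,:2]-C)@[-.19,.982]
g=(P[...,2]>.073)&(P[...,2]<.11)&(abs(u)<.08)&(abs(v)<.13); print("gauge",cv2.minAreaRect((P[g][:,:2]*1000).astype(np.float32)),np.percentile(P[g][:,2],[5,50,95]))
t=(P[...,2]>.085)&(P[...,2]<.1)&g; print("dial mean",P[t].mean(0),u[t].mean(),v[t].mean())
c=(P[...,2]>.185)&(P[...,2]<.21)&(abs(P[...,0]-.491)<.06)&(abs(P[...,1]-.237)<.06);print("can",cv2.minAreaRect((P[c][:,:2]*1000).astype(np.float32)),u[c].mean(),v[c].mean())
a=im[120:280,300:480]; save(a,"c11.png",3)
E
```

```text
time_s: 30.7
ee_pos: [0.5304, 0.0402, 0.0763]
tcp_rot: [-0.095, 0.995, 0.0, 0.001]
wrist_force: [-0.3, -0.1, -0.4]
opening: 0.0504
grip_force: 52.8
time_s: 30.95
ee_pos: [0.5303, 0.0398, 0.0764]
tcp_rot: [-0.095, 0.996, 0.0, 0.001]
wrist_force: [-0.0, 0.4, -1.1]
opening: 0.0501
grip_force: 52.8
time_s: 31.95
ee_pos: [0.5301, 0.0397, 0.3294]
tcp_rot: [-0.095, 0.996, -0.0, 0.002]
wrist_force: [-0.5, 0.2, 0.1]
opening: 0.0855
grip_force: 0.0
time_s: 32.45
ee_pos: [0.6889, 0.0702, 0.3215]
gauge ((518.545654296875, 43.94758605957031), (55.149688720703125, 76.18268585205078), 87.99520111083984) [0.07518111 0.08719387 0.08959966]
dial mean [0.53031252 0.04354826 0.08798274] 0.0017730594618800952 0.0022530135360162456
can ((490.5823669433594, 237.74765014648438), (58.740936279296875, 60.15757369995117), 78.52948760986328) -0.0032418656177193505 0.20520118659826556
```

View pics/c11.png

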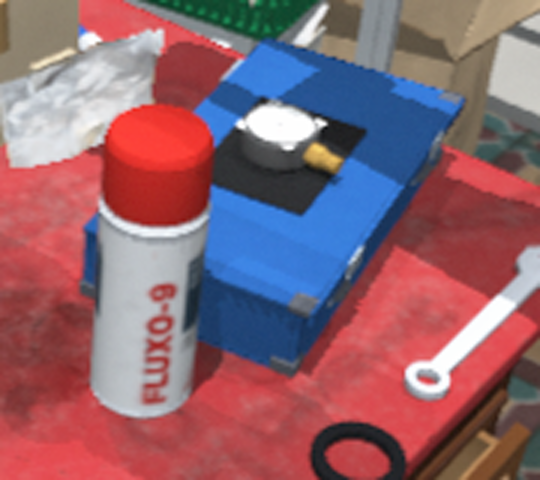

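The gauge lies face up on the pad, within about 3 mm of its middle. The can stands upright, about 2 cm off the case's left end, and the lid is shut. Handing in.

```bash
python3 -c "
from workcell import *
print(hand_in())"
```

```text
the job is handed in; nothing more can be done
None
```

I handed the job in at about 32 s: white carton and black-ringed coupler in the case, lid fallen shut by its own weight, gauge on the pad, can about 2 cm off the left end; I saw no red coupler and left out the blue box at the far back because the closed fingers passed through it as if it weren't there, and the hand-in returned no verdict.

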